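Cover the spice grinder and hold it running

TASK

The spice grinder's washed cover is drying mouth down on one peg of the rack: lift it off, set it on the grinder with its tongue in the notch of the collar, and press it straight down until it clicks over the catches. Then keep pressing it fully home, because the grinder runs only while the cover is held down on its switch; let it run for three seconds and finish like that, still holding the cover down. Leave the tumbler, the spice jar and the spoon where they are.

Things in the scene. Friction and masses are not known exactly. Their poses are not given: they have to be found in the camera images.
- cover: the grinder's cover, standing mouth down over a peg: a round plastic dome closed at the top, 76 mm high, about 85 g. Above 22 mm it is clear, 61 mm across (grasp there), with a grey top; the grey skirt below is 68 mm across and carries the tongue. A bead 3 mm high inside the mouth narrows it to 57 mm. Origin: centre of the mouth (lowest plane), z up; the tongue points to its -x
- cover_tongue (a point): outer foot of the tongue, 42 mm from the cover's axis, level with the mouth. The tongue is a grey bar on the outside of the skirt, 12 mm wide, 26 mm high from the mouth up, 8 mm proud of the skirt; it fits the collar's notch and its underside presses the switch
- grinder: the spice grinder, a round steel and black appliance, fixed by suction feet, 94 mm across, 121 mm high. From its shoulder, 95 mm up, rises the steel neck with the bowl, 54 mm across, 26 mm high, bevelled at the top; round it stands a black collar 20 mm high, inside 73 mm, outside 89 mm across. The cover's skirt goes down between the two. Origin: centre of the foot, z up
- grinder_seat (a point): centre of the shoulder plane, on the grinder's axis, 95 mm above its foot, axes as the grinder's. When the cover is pressed fully home its mouth rests on the shoulder, its origin here, and its x axis agrees with this x axis
- grinder_notch (a point): the notch, a gap 18 mm wide cut right through the collar at the grinder's -x side: this point is at its middle, level with the collar's top. The cover's tongue goes down in it, so the cover must be turned right to about 4 degrees
- grinder_catches (a point): point on the axis level with three sprung round catches that stand 4 mm out of the neck, 12 mm above the shoulder. The cover's bead meets them with its mouth 17 mm above the shoulder; pushing on takes up to 10 to 15 N, most at about 13 mm; below about 9 mm the force drops to nothing, and with the mouth 5 mm above the shoulder the bead is clear below the catches, which now keep the cover on
- grinder_switch (a joint): travel of the sprung grey plunger on the floor of the notch, m: 0 up (off), 0.004 down (cover fully home). The tongue presses it over the last 4 mm; it takes 2 to 4 N and comes up again, lifting the cover, as soon as the cover is let go. The motor runs at more than 0.003
- rack: the drying rack, a wooden board 280 x 110 mm, its top 16 mm above the worktop, fixed, with two wooden pegs 14 mm thick and 46 mm high, 70 mm either side of its middle along its long side (its x axis). The cover stands over one peg, the tumbler over the other. Origin: centre of its underside
- tumbler: a clear glass tumbler, mouth down over the other peg, 81 mm across, 93 mm high; leave it alone. Origin: centre of its closed bottom, now on top
- spice_jar: a spice jar with a red lid and green label, 45 mm across, 106 mm high, on the worktop right of the grinder; leave it alone. Origin: centre of its underside
- spoon: a steel teaspoon, 130 mm long, lying on the worktop farther right; leave it alone. Origin: centre of its underside
- cabinet_corner (a point): lower front left corner of the wall cabinet that hangs above the right half of the worktop; from here it reaches to the right (-y), back (+x) and up, its handle 30 mm in front of the door. Keep the wrist and forearm in front of it or left of it
Mind the look-alikes: they are no part of the job. What is shaped like the grinder but purple is not meant.

How it is judged:
By the outcome, as a careful person would: the job done as asked, in the order asked, and still so for the second after the job is handed in, while the arm keeps its last pose, push and grip.
It also fails if it takes over 51 s, if anything falls off the work surface, if the arm or the gripper's body presses on something with over 40 N, if the wrist force passes 120 N, or if a joint passes its speed limit or range.

ROBOT

A 6-joint arm with a two-finger parallel gripper is mounted at the origin on a cart in front of the work surface, level with it; the furniture and walls round the work are solid. World frame = base frame: x ahead of the robot, y to its left, z up, the work surface at z = 0. Lengths are in m, angles in rad, forces in N, time in s.
With the tool pointing down it reaches from about 0.375 to 0.9 m from the base axis. Payload 3.1 kg.
Tool frame: the origin (TCP) lies between the finger pads; the fingertips stand 22 mm ahead of it and the grasp point (between the pads) lies 3 mm ahead of it; z points along the fingers, y is the line along which they close (so a half turn about z gives the same grasp; the last joint's range is limited). The gripper opens to 87 mm and grips with 3 to 60 N. Pads are 19 mm wide; open, the fingers measure 117 mm over their backs; the gripper's body (75 mm by 190 mm) begins 51 mm behind the grasp point.
Start: joints at [1.04, 0.527, 1.433, -0, 1.181, -0.178], TCP at [0.216, 0.586, 0.245] pointing down, gripper open.
Joint ranges: [-3.08, 3.08], [-0.75, 2.2], [0.22, 2.44], [-1.43, 4.57], [0, 2.65], [-2.85, 2.85]. Speed limits (rad/s): [2.79, 2.79, 3.14, 3.14, 3.14, 3.14].

INTERFACE

Orientations are given as a unit quaternion [x, y, z, w].
In Python, from rig import robot gives the robot as it stands.
- The arm moves only by the tool move_arm, never from a script. Its argument "series" is text: rows parted by semicolons, each of 6 numbers parted by spaces: the shift along the tool's x, y, z in mm, then the turn, a rotation vector about the tool's x, y, z in degrees. In form: dx dy dz ax ay az; .... A call has 1 to 8 rows; each row is the pose to reach, as a shift and turn from the pose commanded when the call began, along the tool's axes at that moment; what a row does not reach only later rows make up. A row lasts 1/12 s, in which the tool goes at most 41.7 mm and 7.16 degrees, less where a joint would pass 70% of its speed; a pose out of reach is approached as far as the arm can. A call with a gripper value outside its range is refused whole. "jaw" is the opening, from 0 (shut) to 1 (fully open), set as the call begins (left out, the last holds). The fingers move at their own pace and stop on an object; "newtons" is the grip in N (left out, the last holds). Time passes only in rows, so rows that repeat a pose let the fingers close. It gives the time, the measured TCP pose, the force, the opening and the grip force at its end, in the units of the state.
- robot.get_obs(): the state, without advancing time (a new reading comes with each control period).
- robot.camera(name): name is "scene" or "top" or "wrist"; returns a dict with "img" (384x512x3 uint8, red, green, blue), "mtx" (3x3 intrinsics, pixels), "distortion" ([k1, k2, p1, p2, k3] as OpenCV has them; the pictures are not rectified), "world_to_cam" (4x4, takes a point from world to camera coordinates). Camera axes: x right, y down, z forward; pixel columns grow to the right and rows downward; lengths in m; the calibration is good to about 2 mm. A picture is of the moment at which its call begins. There is no depth.
- robot.hand_in(): hands the job in; it is judged then, once.
Trained networks look in a picture, given as the dict that the camera call returned (one of the last four; its "shot" number tells which), for a name from the list of things; names that differ only in an ending like _2 or _b are one class to them, and where a whole thing is asked for, a point or a joint stands for the part that bears it (a point fixed in the world has none). Each returns a list of dicts, best first, with "p" (0 to 1); they miss things now and then, are a little off and sometimes report something else, mostly with a low value. They report only what shows in the picture. A call takes as long as a camera call. They do not tell look-alikes from the thing itself.
- robot.search_frame(picture, thing): "xyz" ([x, y, z] in m, in world coordinates, good to about 4 mm: the middle of the surface that is visible of it).
- robot.tip_of(picture, thing): "xyz" ([x, y, z] in m, in world coordinates, good to about 4 mm: a listed point, or the origin of a listed thing).
The state is a dict: "time": time; "q": joint angles; "joint_velocities": joint speeds; "joint_torque": joint torques, N m; "position": TCP position; "tool_rot": TCP orientation; "ft_force": force on the tool from outside, world axes, zero at the start; "moment": the same for the moment, N m; "grip_width": finger opening in m; "grip_force": force on a finger pad.
Only numpy, scipy, OpenCV 4.12 (cv2) and the standard library are available. Lean on these libraries where they do the work, as an engineer would, in place of code of your own. Each camera call takes 0.05 s, during which the arm holds its last target. There are 200 camera calls.

## Working session

There is one attempt and no reset: what is moved stays moved. The work goes in short steps, Python scripts to look and compute and a tool call to move; the robot and the scene stay as the last step left them, time stands still between calls to the robot, and variables do not carry over. Pictures are saved under pics/ and viewed, at most 10 in all, crops included, and the job is handed in when it is done.

Besides the shell and the picture viewer there is one more tool, called after "Emit:" in YAML: its name, and indented under it one key for each argument. move_arm: Moves the arm, as the interface text tells. Its arguments: {"type":"object","properties":{"series":{"type":"string"},"jaw":{"type":"number"},"newtons":{"type":"number"}},"required":["series"]}

```bash
mkdir -p pics; cat > h.py <<'E'
import numpy as np,cv2
from rig import robot
from scipy.spatial.transform import Rotation as R
def proj(c,p):
    T=np.array(c["world_to_cam"]);r,_=cv2.Rodrigues(T[:3,:3])
    return cv2.projectPoints(np.array([p],float),r,T[:3,3],np.array(c["mtx"]),np.array(c["distortion"],float))[0].ravel()
def save(c,n): cv2.imwrite("pics/"+n,c["img"][:,:,::-1])
def det(c,names,f="tip_of",k=3):
    for n in names:
        for d in getattr(robot,f)(c,n)[:k]:
            print(f[:3],n,round(d["p"],2),np.round(d["xyz"],4),np.round(proj(c,d["xyz"])))
E
cat > a.py <<'E'
from h import *
s=robot.camera("scene");t=robot.camera("top")
cv2.imwrite("pics/a.png",cv2.resize(np.hstack([s["img"],t["img"]])[:,:,::-1],(800,300),interpolation=cv2.INTER_AREA))
save(s,"s.png");save(t,"t.png")
for c in(s,t):
    print("--"); det(c,["cover","cover_tongue","grinder","grinder_seat","grinder_notch","rack","tumbler","spice_jar","cabinet_corner"])
o=robot.get_obs();print(o["time"],o["position"],o["tool_rot"],o["grip_width"])
E
python3 a.py
```

```text
--
tip cover 0.63 [0.5703 0.2919 0.0148] [236. 162.]
tip cover_tongue 0.69 [0.524  0.2884 0.0137] [225. 167.]
tip grinder 0.94 [ 3.412e-01 -7.500e-02  1.000e-04] [218. 267.]
tip grinder 0.55 [ 0.486  -0.0015 -0.0011] [251. 231.]
tip grinder_seat 0.8 [0.4924 0.0023 0.0948] [252. 211.]
tip grinder_seat 0.65 [ 0.3357 -0.0727  0.0925] [214. 250.]
tip grinder_notch 0.72 [ 0.4551 -0.019   0.1148] [244. 216.]
tip rack 0.87 [0.4947 0.2732 0.0011] [219. 175.]
tip tumbler 0.57 [0.437  0.2553 0.1098] [203. 161.]
tip spice_jar 0.87 [ 0.4105 -0.2072  0.0015] [260. 294.]
tip spice_jar 0.25 [0.5701 0.2944 0.0151] [235. 162.]
tip cabinet_corner 0.96 [ 0.546  -0.0893  0.4199] [292. 141.]
--
tip cover 0.81 [0.5662 0.2915 0.0146] [186. 178.]
tip cover 0.37 [4.920e-01 1.000e-04 1.079e-01] [242. 211.]
tip cover_tongue 0.61 [0.5259 0.2904 0.0152] [181. 186.]
tip cover_tongue 0.5 [ 0.5478 -0.0915  0.4182] [277. 159.]
tip cover_tongue 0.49 [ 4.472e-01 -3.572e-01 -2.000e-04] [326. 275.]
tip grinder 0.65 [ 0.3378 -0.0654  0.0024] [239. 266.]
tip grinder 0.57 [0.4954 0.0061 0.0008] [241. 223.]
tip grinder_seat 0.7 [0.4907 0.0014 0.0974] [242. 212.]
tip grinder_seat 0.64 [ 0.3317 -0.0685  0.0938] [239. 258.]
tip grinder_notch 0.91 [ 0.2985 -0.0808  0.1119] [237. 265.]
tip grinder_notch 0.78 [ 0.4531 -0.0155  0.1164] [241. 220.]
tip rack 0.68 [ 0.4973  0.2715 -0.0044] [182. 196.]
tip rack 0.49 [0.5662 0.2949 0.0181] [185. 178.]
tip tumbler 0.96 [0.4353 0.255  0.1079] [173. 195.]
tip spice_jar 0.59 [ 0.4105 -0.2041 -0.0058] [282. 266.]
tip spice_jar 0.37 [0.4924 0.0011 0.0024] [242. 224.]
tip cabinet_corner 0.66 [ 0.5479 -0.0894  0.4157] [277. 159.]
1.0 [0.21589904 0.58649289 0.24456204] [ 1.75470641e-01  9.84484664e-01  5.37138976e-06 -5.01712655e-06] 0.08697347300341804
```

View pics/s.png

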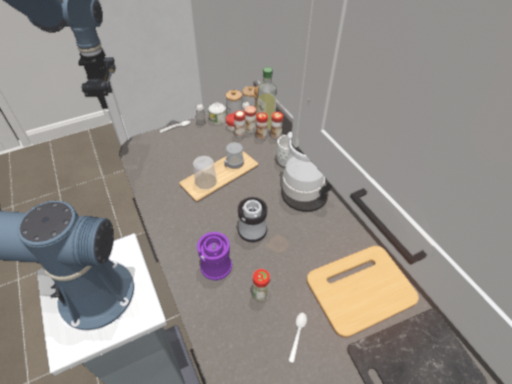

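View pics/t.png

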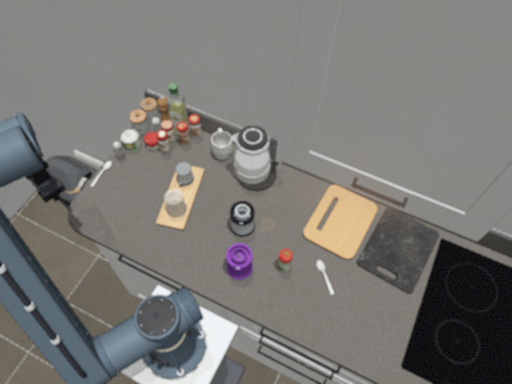

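Candidates for the cover: the grey-topped dome on the far peg (scene 235,155; top 183,172), the tumbler, which is clear-topped and larger, on the near peg (scene 204,172), and the background jars. For the grinder: the black/steel one (scene 252,218) or the purple look-alike (scene 214,257). I choose the grey-topped dome and the black/steel grinder, and will check them in one crop.

```bash
cat > b.py <<'E'
from h import *
s=cv2.imread("pics/s.png");t=cv2.imread("pics/t.png")
f=lambda i,x,y:cv2.resize(i[y:y+75,x:x+100],(400,300),interpolation=cv2.INTER_CUBIC)
cv2.imwrite("pics/crop.png",np.vstack([np.hstack([f(s,175,130),f(s,200,180)]),np.hstack([f(t,135,145),f(t,195,185)])]))
w=robot.camera("wrist");o=robot.get_obs();T=np.eye(4);T[:3,:3]=R.from_quat(o["tool_rot"]).as_matrix();T[:3,3]=o["position"]
print(np.round(np.array(w["world_to_cam"])@T,3));print(w["mtx"])
E
python3 b.py
```

```text
[[-0.001  1.    -0.    -0.   ]
 [-0.956 -0.001 -0.295  0.036]
 [-0.295 -0.     0.956  0.158]
 [ 0.     0.     0.     1.   ]]
[[287.6985442    0.         256.06446484]
 [  0.         287.6985442  193.31893763]
 [  0.           0.           1.        ]]
```

View pics/crop.png

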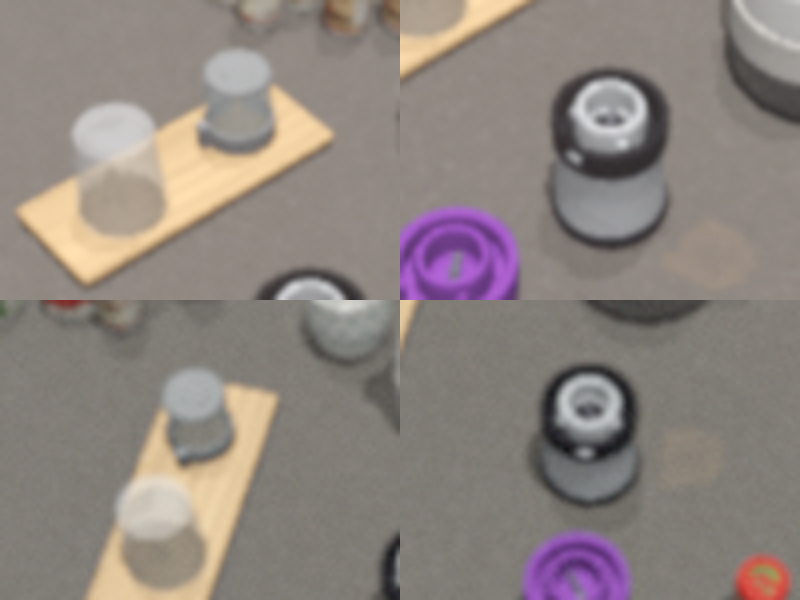

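The crop shows the cover with its grey skirt and tongue on the far peg (tongue at about scene 227,164). The notch of the black/steel grinder is at scene (243,219), facing the robot. I'll move above the cover.

Emit:
move_arm:
  series: "-40 -14 2 0 0 -5;-80 -29 4 0 0 -11;-120 -43 6 0 0 -17;-160 -58 8 0 0 -23;-200 -72 10 0 0 -29;-240 -87 12 0 0 -36;-278 -101 14 0 0 -36;-316 -115 16 0 0 -36"
  jaw: 1

```text
time: 1.72
position: [0.4699, 0.3715, 0.2289]
tool_rot: [-0.138, 0.99, 0.0, 0.0]
ft_force: [-0.2, 0.4, 1.0]
grip_width: 0.087
grip_force: 0.0
```

Emit:
move_arm:
  series: "-22 -33 0 0 0 0;-44 -66 0 0 0 0;-67 -100 0 0 0 0;-67 -100 0 0 0 0;-67 -100 0 0 0 0"

```text
time: 2.13
position: [0.5623, 0.2929, 0.2286]
tool_rot: [-0.135, 0.991, 0.0, 0.0]
ft_force: [-0.5, 0.5, -0.4]
grip_width: 0.087
grip_force: 0.0
```

```bash
cat > c.py <<'E'
import sys
from h import *
w=robot.camera("wrist");save(w,sys.argv[1]+".png")
o=robot.get_obs();print(o["time"],np.round(o["position"],4),np.round(o["tool_rot"],4),np.round(o["ft_force"],1))
det(w,sys.argv[2:],k=2)
E
python3 c.py w1 cover cover_tongue tumbler rack grinder_seat grinder_notch
```

```text
2.1833 [0.5606 0.2941 0.2285] [-1.362e-01  9.907e-01  2.000e-04 -5.000e-04] [-0.2  0.   0.1]
tip cover 0.87 [0.5648 0.2927 0.0198] [255. 174.]
tip cover_tongue 0.72 [0.5263 0.2913 0.0152] [263. 144.]
tip tumbler 0.97 [0.438  0.2508 0.1084] [247.  40.]
tip rack 0.95 [0.4943 0.2723 0.0015] [255. 113.]
tip grinder_seat 0.53 [0.4967 0.27   0.0013] [252. 114.]
```

View pics/w1.png

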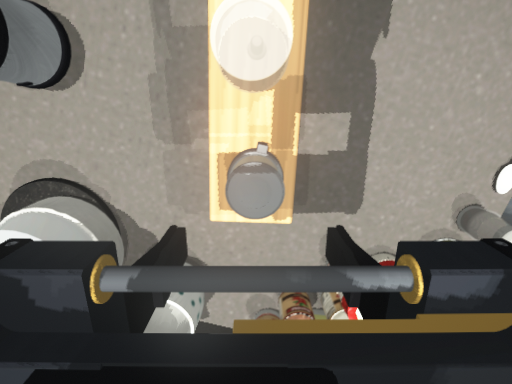

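The wrist picture shows the grey cover top centred near (255,190) with its tongue at (263,147). The tumbler is at (253,38) and the grinder at upper left. Next I'll back-project these and check with an overlay.

```bash
cat >> h.py <<'E'
def back(c,uv,z):
    u=cv2.undistortPoints(np.array([[uv]],float),np.array(c["mtx"]),np.array(c["distortion"],float)).ravel()
    T=np.array(c["world_to_cam"]);d=T[:3,:3].T@[u[0],u[1],1];o=-T[:3,:3].T@T[:3,3]
    return o+d*(z-o[2])/d[2]
def ring(c,im,ctr,r,z,col):
    for a in np.linspace(0,2*np.pi,120):
        p=proj(c,[ctr[0]+r*np.cos(a),ctr[1]+r*np.sin(a),z])*4
        cv2.circle(im,tuple(int(v) for v in p),1,col,-1)
E
cat > d.py <<'E'
from h import *
w=robot.camera("wrist")
g=back(w,(255,190),.092);print("top",g)
t=back(w,(263,143),.042);print("tongue",t)
im=cv2.resize(w["img"][:,:,::-1],None,fx=4,fy=4,interpolation=cv2.INTER_CUBIC)
c=np.array([.564,.2925]);yaw=np.radians(3)
ring(w,im,c,.0305,.092,(0,0,255));ring(w,im,c,.034,.016,(0,255,0))
for z,col in((.016,(0,255,0)),(.042,(0,0,255))):
    pts=[proj(w,[*(c+R.from_euler("z",yaw).as_matrix()[:2,:2]@v),z])*4 for v in([-.034,-.006],[-.042,-.006],[-.042,.006],[-.034,.006])]
    cv2.polylines(im,[np.int32(pts)],False,col,1)
cv2.imwrite("pics/d.png",im[460:960,700:1340])
E
python3 d.py
```

```text
top [0.56073303 0.29520666 0.092     ]
tongue [0.51930938 0.29270902 0.042     ]
```

View pics/d.png

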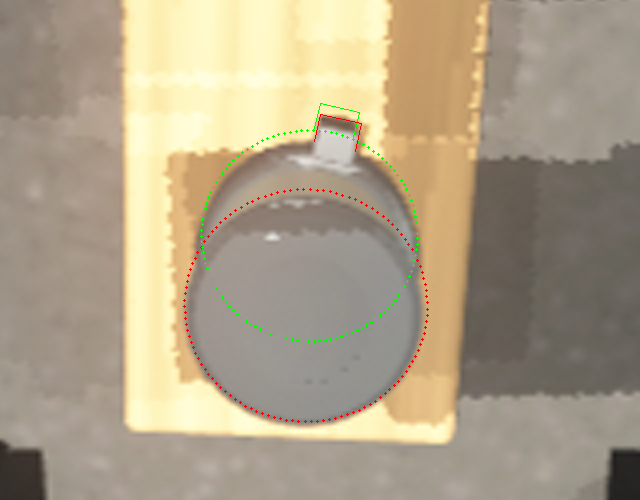

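Fit is good: cover at (0.564, 0.2925), yaw about 4.5°. Descending to grasp.

Emit:
move_arm:
  series: "-3 -2.5 35 0 0 0;-3 -2.5 75 0 0 0;-3 -2.5 110 0 0 0;-3 -2.5 135 0 0 0;-3 -2.5 152 0 0 0;-3 -2.5 160 0 0 0;-3 -2.5 160 0 0 0"

```text
time: 3.12
position: [0.5623, 0.2933, 0.0668]
tool_rot: [-0.138, 0.99, -0.0, -0.002]
ft_force: [0.7, -0.1, -0.4]
grip_width: 0.0873
grip_force: 0.0
```

Emit:
move_arm:
  series: "0 0 0 0 0 0;0 0 0 0 0 0;0 0 0 0 0 0;0 0 0 0 0 0;0 0 0 0 0 0;0 0 0 0 0 0"
  jaw: 0.4
  newtons: 30

```text
time: 3.62
position: [0.5646, 0.2934, 0.0699]
tool_rot: [-0.137, 0.991, 0.0, 0.001]
ft_force: [0.1, -0.3, 3.0]
grip_width: 0.0607
grip_force: 30.0
```

Emit:
move_arm:
  series: "0 0 -15 0 0 0;0 0 -40 0 0 0;0 0 -75 0 0 0;0 0 -110 0 0 0;0 0 -135 0 0 0;0 0 -150 0 0 0;0 0 -155 0 0 0;0 0 -155 0 0 0"

```text
time: 4.28
position: [0.5644, 0.2935, 0.2254]
tool_rot: [-0.137, 0.991, 0.0, 0.002]
ft_force: [-0.2, -0.8, -1.4]
grip_width: 0.0604
grip_force: 30.0
```

```bash
cat > e.py <<'E'
from h import *
t=robot.camera("top");o=robot.get_obs();print(o["time"],o["position"],o["ft_force"],o["grip_width"])
for uv in((237,172),(275,172),(256,187)): print("kettle",uv,back(t,uv,0),back(t,uv,.15))
det(t,["grinder_seat","grinder_notch","cover"],k=2)
w=robot.camera("wrist");det(w,["grinder_seat","grinder_notch","grinder","cover","cover_tongue"],k=2);save(w,"w2.png")
E
python3 e.py
```

```text
4.3333 [0.56356226 0.2931986  0.22372818] [ 0.32231121  0.35756196 -0.62530215] 0.060382916056824165
kettle (237, 172) [0.69431595 0.12782282 0.        ] [0.60715628 0.08014077 0.15      ]
kettle (275, 172) [ 0.76429071 -0.00961071  0.        ] [ 0.67022167 -0.04372245  0.15      ]
kettle (256, 187) [0.66518337 0.02757915 0.        ] [ 0.58090027 -0.01020475  0.15      ]
tip grinder_seat 0.76 [ 0.3332 -0.0699  0.0924] [239. 258.]
tip grinder_seat 0.33 [0.5244 0.2941 0.1719] [174. 163.]
tip grinder_notch 0.94 [ 0.2974 -0.0837  0.1131] [238. 266.]
tip grinder_notch 0.64 [ 0.4516 -0.0149  0.1203] [241. 220.]
tip cover 0.6 [0.5629 0.2932 0.1707] [180. 156.]
tip grinder 0.82 [ 4.89e-01 -2.00e-04  4.70e-03] [25. 42.]
tip cover 0.92 [0.5607 0.294  0.1702] [259. 220.]
tip cover_tongue 0.78 [0.5254 0.2908 0.1648] [268. 171.]
```

View pics/w2.png

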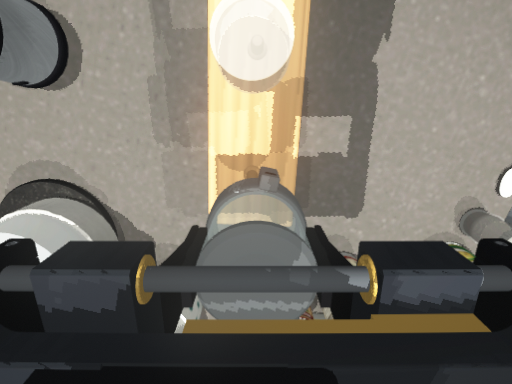

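The cover is held, mouth at z of about 0.17 and its tongue at (268,178). Now carrying it to a staging point beside the grinder.

Emit:
move_arm:
  series: "14 -30 0 0 0 -3;29 -65 0 0 0 -7;44 -102 0 0 0 -11;58 -138 0 0 0 -15;73 -174 0 0 0 -19;88 -210 0 0 0 -22;98 -238 0 0 0 -22;98 -238 0 0 0 -22"

```text
time: 5.45
position: [0.5344, 0.0325, 0.224]
tool_rot: [-0.321, 0.947, -0.001, -0.0]
ft_force: [0.5, 0.0, -0.0]
grip_width: 0.0606
grip_force: 30.0
```

Emit:
move_arm:
  series: "0 0 0 0 0 0;0 0 0 0 0 0"

```text
time: 5.62
position: [0.5344, 0.0378, 0.2238]
tool_rot: [-0.323, 0.946, 0.0, 0.0]
ft_force: [-0.6, 0.4, -1.2]
grip_width: 0.0605
grip_force: 30.0
```

```bash
python3 c.py w3 cover cover_tongue grinder grinder_seat grinder_notch
```

```text
5.6667 [0.5344 0.0384 0.2238] [-3.24e-01  9.46e-01  2.00e-04  1.00e-04] [ 0.1  0.  -0.5]
tip cover 0.56 [0.5353 0.0379 0.172 ] [256. 223.]
tip cover_tongue 0.64 [0.4994 0.0215 0.1679] [269. 169.]
tip grinder 0.83 [4.867e-01 4.000e-04 2.000e-03] [256. 122.]
tip grinder_seat 0.71 [4.921e-01 1.000e-04 9.510e-02] [252. 132.]
```

View pics/w3.png

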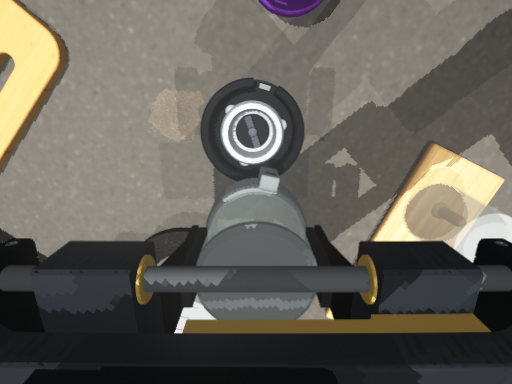

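Grinder in clear view: neck centre (252,131), notch with its grey plunger at (265,87), and the held tongue at (269,180). Overlaying the models to refine both poses.

```bash
cat > f.py <<'E'
from h import *
w=robot.camera("wrist");o=robot.get_obs();p=np.array(o["position"]);print(p)
im=cv2.resize(w["img"][:,:,::-1],None,fx=4,fy=4,interpolation=cv2.INTER_CUBIC)
def box(c,yaw,x0,x1,h,z,col):
    M=R.from_euler("z",yaw,degrees=True).as_matrix()[:2,:2]
    cv2.polylines(im,[np.int32([proj(w,[*(c+M@v),z])*4 for v in([-x0,-h],[-x1,-h],[-x1,h],[-x0,h])])],False,col,1)
g=np.array([.4915,.001]);gy=22;k=p[:2];ky=26.5
ring(w,im,g,.0445,.115,(0,0,255));ring(w,im,g,.027,.119,(0,255,0));box(g,gy,.0365,.0445,.009,.115,(0,0,255))
zm=p[2]-.054
ring(w,im,k,.034,zm+.022,(255,0,255));box(k,ky,.034,.042,.006,zm,(255,0,0));box(k,ky,.034,.042,.006,zm+.026,(0,0,255))
cv2.imwrite("pics/f.png",im[270:870,720:1320])
u=proj(w,[*g,.119]);print(u)
E
python3 f.py
```

```text
[0.53428277 0.03853725 0.22374836]
[252.28899717 134.39772971]
```

View pics/f.png

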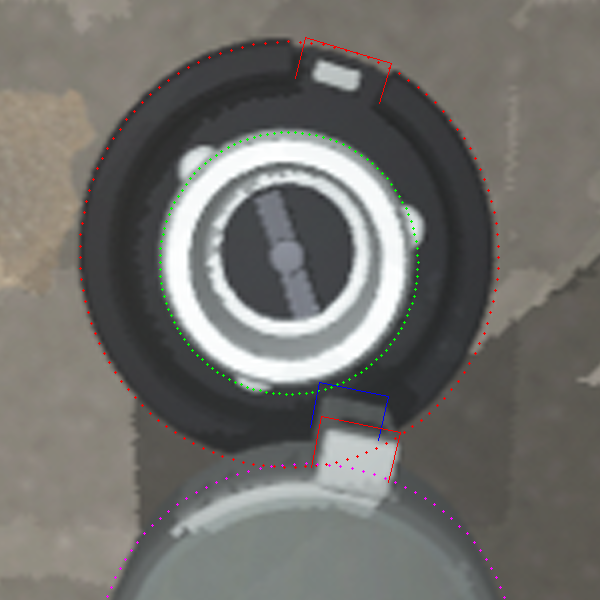

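```bash
cat > g.py <<'E'
from h import *
w=robot.camera("wrist");o=robot.get_obs();p=np.array(o["position"]);zm=p[2]-.054;T=R.from_quat(o["tool_rot"])
q=lambda a,b,z:back(w,((720+a)/4,(270+b)/4),z)
nk=(q(162,260,.119)+q(414,260,.119))[:2]/2; 
print("neck",q(288,260,.120)[:2],"collar",(q(80,250,.115)+q(497,250,.115))[:2]/2, q(288,248,.115))
pl=q(337,75,.099);print("plunger",pl,"yaw from(.4915,.001)",np.degrees(np.arctan2(.001-pl[1],.4915-pl[0])),np.hypot(*(pl[:2]-[.4915,.001])))
nm=q(343,56,.115);print("notch",nm,np.degrees(np.arctan2(.001-nm[1],.4915-nm[0])))
for f in(q(355,400,zm),q(361,435,zm+.026)): 
    print("tongue",f, "in tool",T.inv().apply(f-p), "yaw rel TCP",np.degrees(np.arctan2(p[1]-f[1],p[0]-f[0])))
E
python3 g.py
```

```text
neck [ 4.90320154e-01 -3.49424981e-04] collar [ 0.48898497 -0.00133092] [ 0.48874086 -0.00164893  0.115     ]
plunger [ 0.4542862  -0.01506517  0.099     ] yaw from(.4915,.001) 23.349819919812177 0.040533405179237175
notch [ 0.4516862 -0.016131   0.115    ] 23.28113657744657
tongue [0.49798462 0.02089829 0.16977634] in tool [0.03938275 0.00851191 0.05400189] yaw rel TCP 25.665586128803263
tongue [0.49795555 0.02061525 0.19577634] in tool [0.0395804  0.00830758 0.02800189] yaw rel TCP 26.00916303964379
```

Cover needs a +3° turn about tool z, and the cover's axis sits 1.6 mm behind the TCP. Moving over the grinder, low hover.

Emit:
move_arm:
  series: "20 -1 0 0 0 1;40 -2 0 0 0 2;54 -3 0 0 0 3;59 -3.5 0 0 0 3;59 -3.5 15 0 0 3;59 -3.5 30 0 0 3;59 -3.5 37 0 0 3;59 -3.5 37 0 0 3"

```text
time: 6.68
position: [0.4892, -0.0011, 0.1855]
tool_rot: [-0.299, 0.954, 0.001, -0.001]
ft_force: [-0.8, -0.5, -1.3]
grip_width: 0.0608
grip_force: 30.0
```

```bash
cat > i.py <<'E'
from h import *
w=robot.camera("wrist");o=robot.get_obs();p=np.array(o["position"]);print(p,o["tool_rot"],o["ft_force"])
im=cv2.resize(w["img"][:,:,::-1],None,fx=4,fy=4,interpolation=cv2.INTER_CUBIC)
def box(c,yaw,x0,x1,h,z,col):
    M=R.from_euler("z",yaw,degrees=True).as_matrix()[:2,:2]
    cv2.polylines(im,[np.int32([proj(w,[*(c+M@v),z])*4 for v in([-x0,-h],[-x1,-h],[-x1,h],[-x0,h])])],False,col,1)
g=np.array([.4912,.0007]);X=R.from_quat(o["tool_rot"]).apply([1,0,0])
k=p[:2]-.0016*X[:2];ky=np.degrees(np.arctan2(-X[1],-X[0]))-11.5;print(k,ky)
ring(w,im,g,.0445,.115,(0,0,255));box(g,23.3,.0365,.0445,.009,.115,(0,0,255))
zm=p[2]-.054
box(k,ky,.034,.042,.006,zm,(255,0,0));box(k,ky,.034,.042,.006,zm+.026,(0,255,0))
cv2.imwrite("pics/i.png",im[430:930,700:1340])
E
python3 i.py
```

```text
[ 0.4897715  -0.00115416  0.18632266] [-2.98988837e-01  9.54256345e-01  4.34319091e-04 -5.61820361e-04] [-0.16442225 -1.01388932 -0.933374  ]
[ 4.91085442e-01 -2.41162297e-04] 23.29379706106384
```

View pics/i.png

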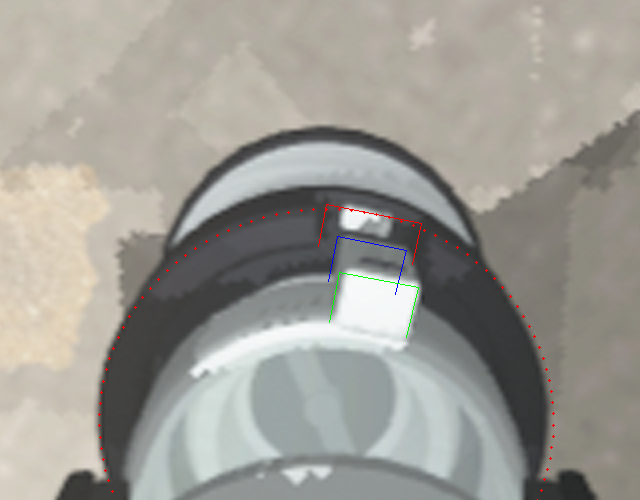

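Tongue lines up with the notch (plunger at crop 365,220; tongue centred at about 375,300, inside the notch lines). A 1 mm correction, then I lower it gently with a firmer grip.

Emit:
move_arm:
  series: "-0.5 0.7 3 0 0 0;-0.5 0.7 6 0 0 0;-0.5 0.7 9 0 0 0;-0.5 0.7 12 0 0 0;-0.5 0.7 15 0 0 0;-0.5 0.7 17 0 0 0;-0.5 0.7 17 0 0 0"
  newtons: 55

```text
time: 7.32
position: [0.4895, -0.0004, 0.1694]
tool_rot: [-0.299, 0.954, 0.0, -0.0]
ft_force: [0.7, -0.4, -0.8]
grip_width: 0.0603
grip_force: 55.0
```

```bash
sed -i 's/i.png/j.png/' i.py; python3 i.py; python3 -c "
from h import *
o=robot.get_obs();print(o['time'],o['ft_force'],o['moment'])"
```

```text
[ 4.89704121e-01 -4.38844599e-04  1.69568593e-01] [-2.98908555e-01  9.54281716e-01  1.46095319e-04 -2.48000147e-04] [-0.35750907  0.06395867 -0.42623581]
[4.91018212e-01 4.73933016e-04] 23.28412659440839
7.3667 [-0.35750907  0.06395867 -0.42623581] [0.09182322 0.03490765 0.01847964]
```

View pics/j.png

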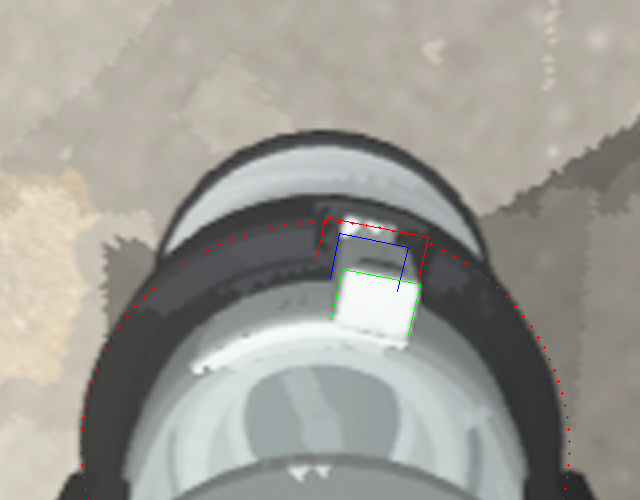

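No contact yet; the tongue is centred in the notch. Pressing down through the catches.

Emit:
move_arm:
  series: "0 0 1.5 0 0 0;0 0 3 0 0 0;0 0 4.5 0 0 0;0 0 6 0 0 0;0 0 6 0 0 0"

```text
time: 7.78
position: [0.4901, -0.0006, 0.1639]
tool_rot: [-0.299, 0.954, -0.0, 0.0]
ft_force: [-0.5, -0.3, 2.4]
grip_width: 0.0607
grip_force: 55.0
```

Emit:
move_arm:
  series: "0 0 1 0 0 0;0 0 2 0 0 0;0 0 3 0 0 0;0 0 4 0 0 0;0 0 4 0 0 0"

```text
time: 8.2
position: [0.4905, -0.0007, 0.1612]
tool_rot: [-0.299, 0.954, -0.001, 0.001]
ft_force: [-0.9, 0.0, 7.2]
grip_width: 0.0602
grip_force: 55.0
```

Emit:
move_arm:
  series: "0 0 1 0 0 0;0 0 2 0 0 0;0 0 3 0 0 0;0 0 4 0 0 0;0 0 4 0 0 0"

```text
time: 8.62
position: [0.49, -0.0007, 0.1556]
tool_rot: [-0.299, 0.954, -0.0, 0.0]
ft_force: [0.7, -1.4, -2.6]
grip_width: 0.0604
grip_force: 55.0
```

Clicked over: the force dropped. On to the switch.

Emit:
move_arm:
  series: "0 0 1 0 0 0;0 0 2 0 0 0;0 0 3 0 0 0;0 0 3 0 0 0;0 0 3 0 0 0"

```text
time: 9.03
position: [0.4897, -0.0003, 0.1528]
tool_rot: [-0.299, 0.954, 0.0, -0.0]
ft_force: [-0.2, -0.8, 0.7]
grip_width: 0.0601
grip_force: 55.0
```

Emit:
move_arm:
  series: "0 0 1 0 0 0;0 0 2 0 0 0;0 0 3 0 0 0;0 0 4 0 0 0;0 0 4 0 0 0;0 0 4 0 0 0"

```text
time: 9.53
position: [0.4897, -0.0003, 0.149]
tool_rot: [-0.299, 0.954, 0.0, -0.0]
ft_force: [0.2, 0.8, 3.4]
grip_width: 0.0603
grip_force: 55.0
```

Emit:
move_arm:
  series: "0 0 1 0 0 0;0 0 2 0 0 0;0 0 2 0 0 0;0 0 2 0 0 0"

```text
time: 9.87
position: [0.4897, -0.0002, 0.1486]
tool_rot: [-0.299, 0.954, 0.0, 0.0]
ft_force: [-3.3, 1.6, 17.7]
grip_width: 0.0601
grip_force: 55.0
```

Emit:
move_arm:
  series: "0 0 1 0 0 0;0 0 1 0 0 0;0 0 1 0 0 0"

```text
time: 10.12
position: [0.4898, -0.0002, 0.1486]
tool_rot: [-0.299, 0.954, -0.0, 0.0]
ft_force: [-4.2, 2.0, 27.1]
grip_width: 0.0599
grip_force: 55.0
```

Bottomed at the expected height (mouth on the shoulder). Easing back to about 18 N and holding over three seconds.

Emit:
move_arm:
  series: "0 0 -1 0 0 0;0 0 -1 0 0 0;0 0 -1 0 0 0;0 0 -1 0 0 0;0 0 -1 0 0 0;0 0 -1 0 0 0;0 0 -1 0 0 0;0 0 -1 0 0 0"

```text
time: 10.78
position: [0.4898, -0.0002, 0.1487]
tool_rot: [-0.299, 0.954, -0.0, 0.0]
ft_force: [-4.8, 2.4, 18.7]
grip_width: 0.0602
grip_force: 55.0
```

Emit:
move_arm:
  series: "0 0 0 0 0 0;0 0 0 0 0 0;0 0 0 0 0 0;0 0 0 0 0 0;0 0 0 0 0 0;0 0 0 0 0 0;0 0 0 0 0 0;0 0 0 0 0 0"

```text
time: 11.45
position: [0.4898, -0.0002, 0.1487]
tool_rot: [-0.299, 0.954, -0.0, 0.0]
ft_force: [-4.9, 1.2, 18.9]
grip_width: 0.0605
grip_force: 55.0
```

Emit:
move_arm:
  series: "0 0 0 0 0 0;0 0 0 0 0 0;0 0 0 0 0 0;0 0 0 0 0 0;0 0 0 0 0 0;0 0 0 0 0 0;0 0 0 0 0 0;0 0 0 0 0 0"

```text
time: 12.12
position: [0.4897, -0.0002, 0.1487]
tool_rot: [-0.299, 0.954, -0.0, 0.0]
ft_force: [-3.6, 2.7, 18.5]
grip_width: 0.0603
grip_force: 55.0
```

Emit:
move_arm:
  series: "0 0 0 0 0 0;0 0 0 0 0 0;0 0 0 0 0 0;0 0 0 0 0 0;0 0 0 0 0 0;0 0 0 0 0 0;0 0 0 0 0 0;0 0 0 0 0 0"

```text
time: 12.78
position: [0.4898, -0.0002, 0.1486]
tool_rot: [-0.299, 0.954, 0.0, 0.0]
ft_force: [-3.9, 1.4, 18.4]
grip_width: 0.06
grip_force: 55.0
```

Emit:
move_arm:
  series: "0 0 0 0 0 0;0 0 0 0 0 0;0 0 0 0 0 0;0 0 0 0 0 0;0 0 0 0 0 0;0 0 0 0 0 0;0 0 0 0 0 0;0 0 0 0 0 0"

```text
time: 13.45
position: [0.4898, -0.0003, 0.1487]
tool_rot: [-0.299, 0.954, -0.0, 0.0]
ft_force: [-2.8, 2.0, 19.1]
grip_width: 0.0603
grip_force: 55.0
```

Emit:
move_arm:
  series: "0 0 0 0 0 0;0 0 0 0 0 0;0 0 0 0 0 0;0 0 0 0 0 0;0 0 0 0 0 0;0 0 0 0 0 0;0 0 0 0 0 0;0 0 0 0 0 0"

```text
time: 14.12
position: [0.4898, -0.0002, 0.1487]
tool_rot: [-0.299, 0.954, -0.0, 0.0]
ft_force: [-3.3, 1.6, 17.3]
grip_width: 0.0607
grip_force: 55.0
```

```bash
python3 c.py w9 cover cover_tongue grinder_seat
```

```text
14.1667 [ 4.898e-01 -3.000e-04  1.487e-01] [-2.988e-01  9.543e-01 -0.000e+00  3.000e-04] [-3.6  2.  17.6]
tip cover 0.95 [ 4.876e-01 -1.000e-04  9.640e-02] [258. 220.]
tip cover_tongue 0.93 [ 0.4558 -0.0132  0.0946] [269. 173.]
```

```bash
python3 -c "
from rig import robot
print(robot.hand_in())"
```

```text
the job is handed in; nothing more can be done
None
```

The cover is on the grinder with its tongue in the notch. It clicked over the catches and was held fully home at about 18 N for over four seconds, and I handed the job in still holding it down at 14.2 s. The motor itself I could only infer, from the cover bottoming at the right height against a hard stop. The tumbler, jar and spoon were not touched.

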